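# Close up the fastener station

## Task

Close up the fastener station on the counter with the fingertips: push the drawer of bolts and the drawer of cardboard packs fully shut, and push the lid of the assortment case down until it is shut. The drawer with the tall spray can standing in it cannot shut, so leave it open just as it is, can and all. Pull nothing further open, lift nothing, and leave the other goods where they are.

Things in the scene. Friction and masses are not known exactly. Their poses are not given: they have to be found in the camera images.
- board: plywood board 220 x 500 x 12 mm, fixed on the counter; on it stand, fixed, three like drawer units side by side 130 mm apart (40 mm gaps), in any order. Each unit's shell is 90 mm wide and 175 mm deep, its top 112 mm above the table. Origin at the centre of the board's underside; +x points away from the robot, into the units.
- drawer_bolts (a joint): drawer (loose bolts in it) of a one-drawer unit: how far it is pulled out, in m: 0 fully shut against a hard stop, 0.14 at most. It slides level along its unit's x axis, opening toward the robot, with about 1.5 N of friction, and stays where it is left (no spring, no latch).
- front_bolts (a point): middle of the top edge of the front panel's outer face, on the drawer with loose bolts in it; moves with it, about 109 mm above the table. Own +x points level into the cabinet (closing direction), y along the front, z up. Front 90 wide, 94 high, 6 mm thick, flat but for a pull lip 50 mm wide sticking out 14 mm, 64 to 70 mm below this point.
- drawer_packs (a joint): drawer (three low cardboard packs in it) of a one-drawer unit: how far it is pulled out, in m: 0 fully shut against a hard stop, 0.14 at most. It slides level along its unit's x axis, opening toward the robot, with about 1.5 N of friction, and stays where it is left (no spring, no latch).
- front_packs (a point): middle of the top edge of the front panel's outer face, on the drawer with three low cardboard packs in it; moves with it, about 109 mm above the table. Own +x points level into the cabinet (closing direction), y along the front, z up. Front 90 wide, 94 high, 6 mm thick, flat but for a pull lip 50 mm wide sticking out 14 mm, 64 to 70 mm below this point.
- drawer_spray (a joint): drawer (the spray can standing in it) of a one-drawer unit: how far it is pulled out, in m: 0 fully shut against a hard stop, 0.14 at most. It slides level along its unit's x axis, opening toward the robot, with about 1.5 N of friction, and stays where it is left (no spring, no latch). It is to be left open.
- front_spray (a point): middle of the top edge of the front panel's outer face, on the drawer with the spray can standing in it; moves with it, about 109 mm above the table. Own +x points level into the cabinet (closing direction), y along the front, z up. Front 90 wide, 94 high, 6 mm thick, flat but for a pull lip 50 mm wide sticking out 14 mm, 64 to 70 mm below this point.
- spray_can: a white-capped spray can, 48 mm across, 156 mm tall, standing loose in its drawer just behind the front panel and rising 66 mm above the units' tops (178 mm above the table). Origin at the centre of its underside.
- case: an open-topped grey steel assortment case on the counter to the robot's left, 140 (x) x 180 (y) x 50 mm high, fixed; origin at the centre of its underside, z up, its +x side is the hinge side, away from the robot.
- lid (a joint): the case's hinged lid: angle in rad, 0 shut flat on the rim (hard stop), growing as it opens upward; it starts partly open. The lid is 148 x 184 mm and 6 mm thick, its free edge toward the robot. The stiff hinge holds it at any angle; about 1 to 2.5 N pressed down near the free edge moves it, 2 to 4 N halfway along.
- lid_hinge (a point): middle of the lid's hinge line, at the case's far upper rim, 50 mm above the table; level with the underside of the shut lid. Own -x points along the lid to its free edge and tilts with the lid.
- lid_edge (a point): middle of the lid's free edge, on its upper face, 146 mm from the hinge line; 57 mm above the table when shut. A small steel hasp hangs there.
- jar: a closed jar, 48 mm across, 85 mm tall, standing at the left end of the board beside the units; loose, to be left alone. Origin at its underside.
- glue_tin: a tin, 48 mm across, 95 mm tall, standing at the right end of the board beside the units; loose, to be left alone. Origin at its underside.
- screwdriver: a screwdriver about 170 mm long, lying flat on the counter between the case and the drawers, nearer the robot, pointing left; loose, to be left alone. Origin at its underside.
- carton: a cardboard carton 100 x 65 x 50 mm left of the assortment case; loose, to be left alone. Origin at its underside.
- tape_roll: a thick roll of tape, 100 mm across, 45 mm high, lying flat at the robot's right; loose, to be left alone. Origin at its underside.
- tape_measure: a tape measure 65 x 35 x 60 mm standing behind the assortment case; loose, to be left alone. Origin at its underside.
Things that resemble listed ones, but are neither listed nor needed, are in the scene too. Leave any blue look-alike of the case alone.

How it is judged (in metres and radians):
At the end, for the whole second after the job is handed in: The drawers of bolts and of packs are each within 5 mm of fully shut and the lid within 0.05 rad of shut; the spray can's drawer is within 12 mm of where it stood open, the can upright in it and within 20 mm of its place; every other loose thing is within 30 mm of its place (value of joint each of drawer_bolts, drawer_packs below 0.005 m and value of joint lid below 0.05 rad and value of joint drawer_spray above 0.07 m and distance of front_spray from where it was at the start of the episode below 0.012 m and distance of spray_can from where it was at the start of the episode below 0.02 m and angle between spray_can's own z axis and vertical below 0.15 rad and distance of each of jar, glue_tin, screwdriver, carton, tape_roll, tape_measure from where it was at the start of the episode below 0.03 m); the robot touches nothing.
It fails at once if the drawer with the spray can is shifted by more than 12 mm (distance of front_spray from where it was at the start of the episode above 0.012 m).
It fails at once if the spray can is moved or lifted by more than 20 mm, or tipped by more than 0.35 rad (distance of spray_can from where it was at the start of the episode above 0.02 m or angle between spray_can's own z axis and vertical above 0.35 rad).
It fails at once if another loose thing on the counter is moved or lifted by more than 30 mm (distance of any of jar, glue_tin, screwdriver, carton, tape_roll, tape_measure from where it was at the start of the episode above 0.03 m).
It fails at once if a drawer is pulled further open (past 125 mm) or the lid is raised past 1.0 rad (value of joint any of drawer_bolts, drawer_packs above 0.125 m or value of joint lid above 1 rad).
It also fails if it takes over 58 s, if anything falls off the work surface, if the arm or the gripper's body presses on something with over 40 N, if the wrist force passes 120 N, or if a joint passes its speed limit or range.

## Robot

A 7-joint arm with a two-finger parallel gripper is mounted at the origin on the work surface. World frame = base frame: x ahead of the robot, y to its left, z up, the work surface at z = 0. Lengths are in m, angles in degrees, forces in N, time in s.
With the tool pointing down it reaches from about 0.425 to 0.875 m from the base axis. Payload 8.4 kg.
Tool frame: the origin (TCP) lies between the finger pads; the fingertips stand 14 mm ahead of it and the grasp point (between the pads) lies 5 mm behind it (tips_ahead is the distance from the TCP to the fingertips, in m); z points along the fingers, y is the line along which they close (so a half turn about z gives the same grasp; the last joint's range is limited). The gripper opens to 85 mm and grips with 20 to 120 N. Pads are 22 mm wide; open, the fingers measure 114 mm over their backs; the gripper's body (76 mm by 85 mm) begins 54 mm behind the grasp point. The pads swing forward as they close: fully open they stand 13 mm farther back than shut.
Start: joints at [65.65, 19.091, 2.286, 83.961, -0.768, 76.965, -3.352], TCP at [0.208, -0.616, 0.245] pointing down, gripper open.
Joint ranges: [-147.57, 147.57], [-21.85, 119.76], [-74.77, 79.35], [14.55, 137.4], [-85.83, 265.84], [4.83, 119.75], [-152.11, 152.11]. Speed limits (degrees/s): [127.2, 127.2, 159.86, 159.86, 180, 180, 180].

## Interface

Orientations are given as a 3x3 rotation matrix whose columns are the frame's x, y, z axes.
In Python, from rig import * gives the robot as it stands. The module is installed in compiled form; this text tells all that it offers.
- The arm moves only by the tool carry_out, never from a script. Its argument "plan" is one flat list of numbers, 7 for each row, row after row: the shift along the tool's x, y, z in mm, then the turn, a rotation vector about the tool's x, y, z in rad, then the finger opening in mm, from 0 to 85.4. A call has 1 to 12 rows; each row is the pose to reach, as a shift and turn from the pose commanded when the call began, along the tool's axes at that moment; what a row does not reach only later rows make up. A row lasts 1/12 s, in which the tool goes at most 41.7 mm and 7.16 degrees, less where a joint would pass 70% of its speed; a pose out of reach is approached as far as the arm can. A call with a gripper value outside its range is refused whole. The fingers move at their own pace and stop on an object; the grip force is fixed at half the most. Time passes only in rows, so rows that repeat a pose let the fingers close. It gives the time, the measured TCP pose, the force, the opening and the grip force at its end, in the units of the state.
- get_state(): the state, without advancing time (a new reading comes with each control period).
- capture(name): name is "scene" or "top"; returns (picture, depth): 400x640x3 uint8, red, green, blue; 400x640 float32, m along the optical axis (not along the pixel's ray), 0 where there is no reading.
- calibration(name): a dict with "fx", "fy", "cx", "cy" (pixels), "cam_to_world" (4x4, takes a point from camera to world coordinates). Camera axes: x right, y up, looking along -z (the intrinsics and any distortion apply to the point x, -y, -z); pixel columns grow to the right and rows downward; lengths in m; the calibration is good to about 2 mm. A picture is of the moment at which its call begins. calibration takes no time and is no camera call.
- finish_job(): hands the job in; it is judged then, once.
The state is a dict: "time_s": time; "joint_positions": joint angles; "joint_velocities": joint speeds; "tau": joint torques, N m; "tool_pos": TCP position; "orientation": TCP orientation; "force": force on the tool from outside, world axes, zero at the start; "wrist_torque": the same for the moment, N m; "opening": finger opening in m; "grasp_force": force on a finger pad.
Only numpy, scipy, OpenCV 4.12 (cv2) and the standard library are available. Lean on these libraries where they do the work, as an engineer would, in place of code of your own. Each camera call takes 0.05 s, during which the arm holds its last target. There are 200 camera calls.

## Working session

There is one attempt and no reset: what is moved stays moved. The work goes in short steps, Python scripts to look and compute and a tool call to move; the robot and the scene stay as the last step left them, time stands still between calls to the robot, and variables do not carry over. Pictures are saved under pics/ and viewed, at most 10 in all, crops included, and the job is handed in when it is done.

Besides the shell and the picture viewer there is one more tool, called after "Request:" by a JSON object that holds its "name" and its "arguments". carry_out: Moves the arm, as the interface text tells. Its arguments: {"type":"object","properties":{"plan":{"type":"array","items":{"type":"number"}}},"required":["plan"]}

```bash
mkdir -p pics; cat > h.py <<'E'
from rig import *
import numpy as np, cv2
def pts(name,d):
    c=calibration(name);v,u=np.mgrid[0:400,0:640]
    X=np.stack([(u-c['cx'])/c['fx']*d,-(v-c['cy'])/c['fy']*d,-d,np.ones_like(d)],-1)
    return (X@np.array(c['cam_to_world']).T)[...,:3]
def snap(tag):
    for n in('scene','top'):
        p,d=capture(n);cv2.imwrite(f'pics/{n}_{tag}.png',p[...,::-1]);np.save(f'pics/{n}_{tag}.npy',pts(n,d)*(d>0)[...,None])
E
python3 - <<'E'
from h import *
snap('a')
for n in('scene','top'):print(calibration(n))
s=get_state();print(s['tool_pos'],s['orientation'],s['time_s'])
E
```

```text
{'fx': 505.785634317691, 'fy': 505.785634317691, 'cx': 324.2733367640646, 'cy': 200.96873010478708, 'cam_to_world': array([[-0.11734564, -0.66755086,  0.73525904,  1.56844495],
       [ 0.99305159, -0.07226856,  0.0928752 ,  0.17905764],
       [-0.00886281,  0.74104865,  0.67139284,  1.04265397],
       [ 0.        ,  0.        ,  0.        ,  1.        ]])}
{'fx': 417.15390789301006, 'fy': 417.15390789301006, 'cx': 320.48719601478047, 'cy': 191.42272298374127, 'cam_to_world': array([[-3.47871690e-03,  9.90818648e-01, -1.35152900e-01,
         3.28431865e-01],
       [-9.99718890e-01, -2.76080742e-04,  2.37079120e-02,
         7.43717527e-02],
       [ 2.34529282e-02,  1.35197380e-01,  9.90541079e-01,
         1.21139470e+00],
       [ 0.00000000e+00,  0.00000000e+00,  0.00000000e+00,
         1.00000000e+00]])}
[ 0.20786673 -0.61544243  0.24453094] [[ 9.47409663e-01  3.20022782e-01 -5.90956894e-04]
 [ 3.20023303e-01 -9.47408703e-01  1.35448116e-03]
 [-1.26412874e-04 -1.47236852e-03 -9.99998908e-01]] 0.1
```

View pics/scene_a.png

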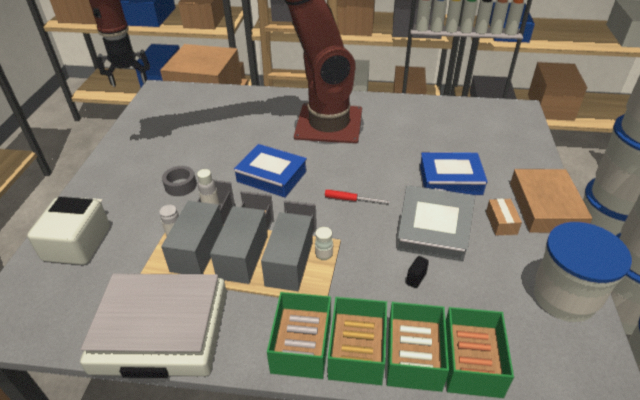

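View pics/top_a.png

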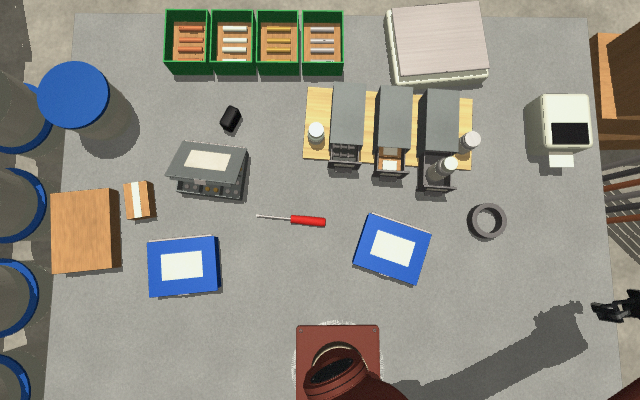

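The top view shows the following:
- **Drawers:** three grey units stand on the plywood. The left drawer front is near (345,165), the middle one with tan packs near (391,178), and the right one with the white-capped can near (440,180).
- **Case:** candidates are the grey one with a white label and raised lid at (207,170), and blue look-alikes at (183,265) and (392,248). I choose the grey one.
- **Loose things:** jar (316,131), tin (470,140), screwdriver (290,219), tape roll (487,221).

Next is a close crop to check the choice, plus measurements.

```bash
python3 - <<'E'
from h import *
im=cv2.imread('pics/top_a.png')
a=cv2.resize(im[75:215,150:300],None,fx=2.6,fy=2.6);b=cv2.resize(im[75:215,305:480],None,fx=2.2,fy=2.6)
cv2.imwrite('pics/crop_a.png',np.hstack([a,b]))
T=np.load('pics/top_a.npy');S=np.load('pics/scene_a.npy')
np.set_printoptions(precision=3,suppress=True)
for u in(335,345,355,381,391,401,428,440,450):
    print(u,[tuple(np.round(T[v,u],3)) for v in range(138,200,4)])
# case
for u in(175,185,205,225,240):
    print(u,[tuple(np.round(T[v,u],3)) for v in range(136,204,5)])
E
```

```text
335 [(np.float64(0.624), np.float64(0.008), np.float64(0.114)), (np.float64(0.0), np.float64(0.0), np.float64(0.0)), (np.float64(0.623), np.float64(0.003), np.float64(0.028)), (np.float64(0.612), np.float64(0.003), np.float64(0.027)), (np.float64(0.599), np.float64(0.004), np.float64(0.029)), (np.float64(0.587), np.float64(0.004), np.float64(0.029)), (np.float64(0.559), np.float64(0.008), np.float64(0.107)), (np.float64(0.56), np.float64(0.005), np.float64(0.051)), (np.float64(0.549), np.float64(0.005), np.float64(0.044)), (np.float64(0.545), np.float64(0.002), np.float64(0.002)), (np.float64(0.533), np.float64(0.003), np.float64(0.002)), (np.float64(0.522), np.float64(0.003), np.float64(0.001)), (np.float64(0.51), np.float64(0.003), np.float64(-0.0)), (np.float64(0.498), np.float64(0.003), np.float64(0.003)), (np.float64(0.486), np.float64(0.003), np.float64(0.001)), (np.float64(0.474), np.float64(0.003), np.float64(0.001))]
345 [(np.float64(0.625), np.float64(-0.019), np.float64(0.111)), (np.float64(0.613), np.float64(-0.019), np.float64(0.113)), (np.float64(0.622), np.float64(-0.0
[... 10945 characters left out ...]
loat64(0.629), np.float64(0.283), np.float64(0.002)), (np.float64(0.599), np.float64(0.272), np.float64(0.066)), (np.float64(0.581), np.float64(0.269), np.float64(0.08)), (np.float64(0.565), np.float64(0.267), np.float64(0.091)), (np.float64(0.549), np.float64(0.264), np.float64(0.104)), (np.float64(0.554), np.float64(0.281), np.float64(0.002)), (np.float64(0.536), np.float64(0.278), np.float64(0.021)), (np.float64(0.516), np.float64(0.272), np.float64(0.052)), (np.float64(0.502), np.float64(0.272), np.float64(0.053)), (np.float64(0.488), np.float64(0.272), np.float64(0.049)), (np.float64(0.475), np.float64(0.273), np.float64(0.04)), (np.float64(0.465), np.float64(0.279), np.float64(0.003))]
```

View pics/crop_a.png

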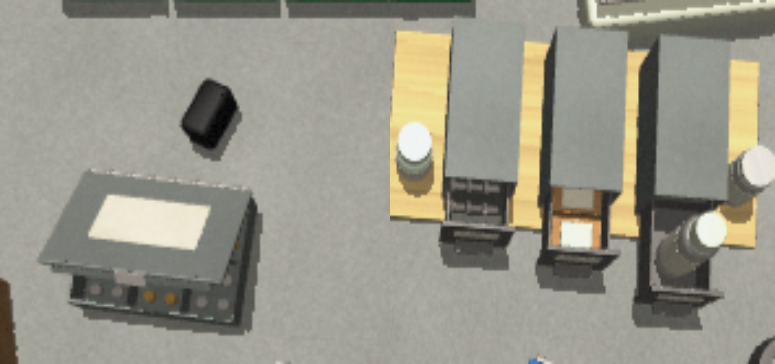

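The crop confirms left = bolts (black bolt pieces), middle = packs (tan), right = spray can. The grey case has its lid up and the hasp at its front. Next I fit yaw, the fronts and the lid plane.

```bash
cat >> h.py <<'E'
def goto(p,yaw=None):
    """shift mm and turn rad in tool axes to TCP p, tool down, tool x at world yaw (deg)"""
    from scipy.spatial.transform import Rotation as R
    s=get_state();O=np.array(s['orientation']);sh=O.T@(np.array(p)-s['tool_pos'])*1000
    y=np.radians(yaw);W=np.array([[np.cos(y),np.sin(y),0],[np.sin(y),-np.cos(y),0],[0,0,-1.]])
    return sh.round(1),R.from_matrix(O.T@W).as_rotvec().round(3)
E
python3 - <<'E'
from h import *
T=np.load('pics/top_a.npy').reshape(-1,3)
U=T[(T[:,2]>.105)&(T[:,2]<.119)&(T[:,0]>.57)&(T[:,1]<.08)&(T[:,1]>-.36)]
m=np.zeros((600,600),np.uint8);m[((U[:,0]-.4)*1000).astype(int),((U[:,1]+.5)*1000).astype(int)]=255
m=cv2.morphologyEx(m,cv2.MORPH_CLOSE,np.ones((7,7)))
for c in cv2.findContours(m,0,2)[0]:
    if cv2.contourArea(c)>3000:
        b=cv2.boxPoints(cv2.minAreaRect(c))[:,::-1]/1000+[.4,-.5];print('unit',b.round(3).tolist())
F=T[(T[:,2]>.095)&(T[:,2]<.118)&(T[:,0]<.575)&(T[:,0]>.45)]
for lo,hi in((-.08,.04),(-.2,-.09),(-.33,-.21)):
    f=F[(F[:,1]>lo)&(F[:,1]<hi)];print('front y',f[:,1].min(),f[:,1].max(),'x',np.percentile(f[:,0],[5,50,95]),'slope',np.polyfit(f[:,1],f[:,0],1))
L=T[(T[:,2]>.06)&(T[:,1]>.24)&(T[:,1]<.47)&(T[:,0]>.48)&(T[:,0]<.65)&(T[:,2]<.17)]
A=np.c_[L[:,:2],np.ones(len(L))];k=np.linalg.lstsq(A,L[:,2],rcond=None)[0];g=abs(A@k-L[:,2])<.008
k=np.linalg.lstsq(A[g],L[g,2],rcond=None)[0];print('lid',k,np.degrees(np.arctan(np.hypot(*k[:2]))),'downdir yaw',np.degrees(np.arctan2(-k[1],-k[0])))
P=L[g].astype(np.float32);r=cv2.minAreaRect(P[:,:2]);print(cv2.boxPoints(r),P[:,2].max())
y=np.percentile(P[:,1],50);print('hinge x at yc,z=.056',y,(.056-k[2]-k[1]*y)/k[0])
print(goto([.47,-.02,.245],-2))
E
```

```text
unit [[0.782, -0.08], [0.605, -0.067], [0.611, 0.023], [0.788, 0.011]]
unit [[0.772, -0.209], [0.595, -0.197], [0.601, -0.106], [0.779, -0.118]]
unit [[0.762, -0.34], [0.586, -0.327], [0.592, -0.235], [0.769, -0.248]]
front y -0.06181677568578925 0.026943079958718252 x [0.55524079 0.55924509 0.56441881] slope [0.07451289 0.56092529]
front y -0.1887217991110015 -0.10141787293018273 x [0.52956139 0.53422234 0.53914069] slope [0.06938515 0.54419396]
front y -0.3176441719407895 -0.22825057369043367 x [0.48769827 0.49371902 0.54772673] slope [0.21914983 0.56508206]
lid [-0.76033745  0.09389668  0.49601112] 37.45620647153337 downdir yaw -7.040008352730554Traceback (most recent call last):
  File "<stdin>", line 15, in <module>
cv2.error: OpenCV(4.12.0) /io/opencv/modules/imgproc/src/convhull.cpp:143: error: (-215:Assertion failed) total >= 0 && (depth == CV_32F || depth == CV_32S) in function 'convexHull'
```

```bash
python3 - <<'E'
from h import *
T=np.load('pics/top_a.npy').reshape(-1,3)
L=T[(T[:,2]>.06)&(T[:,1]>.24)&(T[:,1]<.47)&(T[:,0]>.48)&(T[:,0]<.65)&(T[:,2]<.17)]
g=abs(L@[-.7603,.0939,-1]+.496)<.008
P=L[g].astype(np.float32);print(cv2.boxPoints(cv2.minAreaRect(np.ascontiguousarray(P[:,:2]))),P[:,2].max())
for y in(.32,.36):print('hinge',y,(.056-.496-.0939*y)/-.7603)
print(goto([.50,-.014,.245],-4))
E
```

```text
[[0.48754364 0.26983455]
 [0.60899705 0.25445077]
 [0.6322283  0.43785915]
 [0.5107749  0.45324293]] 0.15038182
hinge 0.32 0.6182401683545969
hinge 0.36 0.6231803235564909
(array([ 4.692e+02, -4.763e+02,  2.000e-01]), array([-0.001,  0.   ,  0.396]))
```

Request:
{"name": "carry_out", "arguments": {"plan": [39, -40, 0, 0, 0, 0.04, 0, 78, -80, 0, 0, 0, 0.08, 0, 117, -119, 0, 0, 0, 0.12, 0, 156, -159, 0, 0, 0, 0.16, 0, 195, -198, 0, 0, 0, 0.2, 0, 235, -238, 0, 0, 0, 0.24, 0, 274, -278, 0, 0, 0, 0.28, 0, 313, -318, 0, 0, 0, 0.32, 0, 352, -357, 0, 0, 0, 0.36, 0, 391, -397, 0, 0, 0, 0.396, 0, 430, -437, 0, 0, 0, 0.396, 0, 469, -476, 0, 0, 0, 0.396, 0]}}

```text
time_s: 1.1
tool_pos: [0.4266, -0.164, 0.2453]
orientation: [[0.998, -0.07, 0.0], [-0.07, -0.998, -0.0], [0.0, 0.0, -1.0]]
force: [1.0, 0.1, -0.1]
opening: 0.0002
grasp_force: 0.0
```

```bash
python3 - <<'E'
from h import *
s=get_state();print(s['tool_pos'],s['time_s'],s['force'],s['opening']);print(goto([.50,-.014,.245],-4),goto([.50,-.014,.092],-4))
E
```

```text
[ 0.42663333 -0.16397042  0.24530842] 1.1 [ 1.03269897  0.09212107 -0.10389856] 0.0002304625924451169
(array([  62.6, -154.8,    0.3]), array([ 0.   , -0.   , -0.001])) (array([  62.6, -154.8,  153.3]), array([ 0.   , -0.   , -0.001]))
```

Request:
{"name": "carry_out", "arguments": {"plan": [16, -38, 0, 0, 0, 0, 0, 31, -77, 0, 0, 0, 0, 0, 46, -116, 0, 0, 0, 0, 0, 62, -155, 10, 0, 0, 0, 0, 62, -155, 40, 0, 0, 0, 0, 62, -155, 75, 0, 0, 0, 0, 62, -155, 110, 0, 0, 0, 0, 62, -155, 140, 0, 0, 0, 0, 62, -155, 153, 0, 0, 0, 0, 62, -155, 153, 0, 0, 0, 0, 62, -155, 153, 0, 0, 0, 0, 62, -155, 153, 0, 0, 0, 0]}}

```text
time_s: 2.1
tool_pos: [0.4999, -0.0157, 0.0935]
orientation: [[0.998, -0.07, 0.001], [-0.07, -0.998, 0.0], [0.001, -0.0, -1.0]]
force: [-0.6, -0.2, 0.3]
opening: -0.0003
grasp_force: 0.0
```

```bash
python3 - <<'E'
from h import *
s=get_state();print(goto([.545,-.017,.092],-4),goto([.592,-.020,.092],-4))
E
```

```text
(array([45. , -1.8,  1.6]), array([-0.   , -0.001, -0.   ])) (array([92.1, -2.1,  1.6]), array([-0.   , -0.001, -0.   ]))
```

Contact is expected at about 45 mm and the stop at about 90 mm. I'll push to 78 first, slowly.

Request:
{"name": "carry_out", "arguments": {"plan": [15, 0, 0, 0, 0, 0, 0, 30, 0, 0, 0, 0, 0, 0, 38, 0, 0, 0, 0, 0, 0, 43, 0, 0, 0, 0, 0, 0, 48, 0, 0, 0, 0, 0, 0, 53, 0, 0, 0, 0, 0, 0, 58, 0, 0, 0, 0, 0, 0, 63, 0, 0, 0, 0, 0, 0, 68, 0, 0, 0, 0, 0, 0, 73, 0, 0, 0, 0, 0, 0, 78, 0, 0, 0, 0, 0, 0, 78, 0, 0, 0, 0, 0, 0]}}

```text
time_s: 3.1
tool_pos: [0.578, -0.0213, 0.0923]
orientation: [[0.998, -0.07, 0.001], [-0.07, -0.998, 0.0], [0.001, -0.0, -1.0]]
force: [0.6, -1.0, 0.6]
opening: 0.0001
grasp_force: 0.0
```

Request:
{"name": "carry_out", "arguments": {"plan": [2, 0, 0, 0, 0, 0, 0, 4, 0, 0, 0, 0, 0, 0, 6, 0, 0, 0, 0, 0, 0, 8, 0, 0, 0, 0, 0, 0, 8, 0, 0, 0, 0, 0, 0]}}

```text
time_s: 3.52
tool_pos: [0.5852, -0.0218, 0.0923]
orientation: [[0.998, -0.07, 0.0], [-0.07, -0.998, 0.0], [0.0, -0.0, -1.0]]
force: [-0.4, -0.5, -0.0]
opening: 0.0001
grasp_force: 0.0
```

Request:
{"name": "carry_out", "arguments": {"plan": [2, 0, 0, 0, 0, 0, 0, 4, 0, 0, 0, 0, 0, 0, 4, 0, 0, 0, 0, 0, 0]}}

```text
time_s: 3.77
tool_pos: [0.5893, -0.0221, 0.0923]
orientation: [[0.998, -0.07, 0.0], [-0.07, -0.998, 0.0], [0.0, -0.0, -1.0]]
force: [-0.6, -0.5, -0.5]
opening: -0.0006
grasp_force: 0.0
```

Request:
{"name": "carry_out", "arguments": {"plan": [2, 0, 0, 0, 0, 0, 0, 4, 0, 0, 0, 0, 0, 0, 4, 0, 0, 0, 0, 0, 0]}}

```text
time_s: 4.02
tool_pos: [0.5917, -0.0223, 0.0922]
orientation: [[0.998, -0.07, -0.003], [-0.07, -0.998, -0.0], [-0.003, 0.0, -1.0]]
force: [-8.6, 0.3, 6.0]
opening: 0.0
grasp_force: 4.3
```

```bash
python3 - <<'E'
from h import *
snap('b')
im=cv2.imread('pics/top_b.png');b=cv2.resize(im[75:215,290:490],None,fx=3.5,fy=3.5)
cv2.imwrite('pics/crop_b.png',b)
E
```

```text
(no output)
```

View pics/crop_b.png

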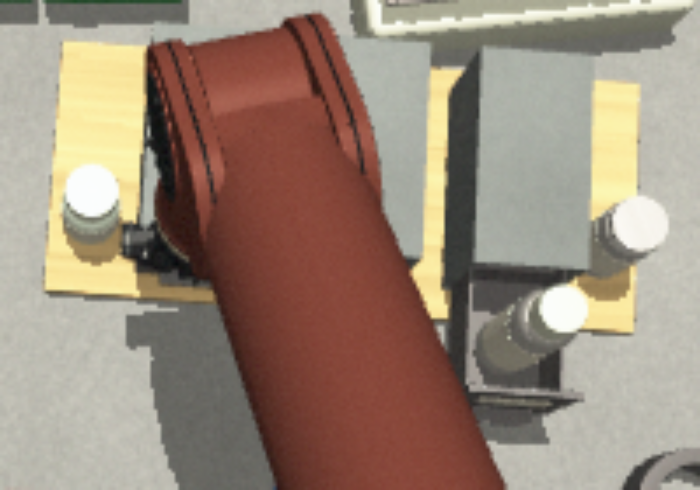

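The arm now covers the bolts unit. The spray drawer and can (crop (540,320)) are unmoved. The stop was felt at TCP x = 0.592, so the front is at 0.603, which matches shut. Before the packs I'll check the forearm's height over the can.

```bash
python3 - <<'E'
from h import *
T=np.load('pics/top_b.npy');a=np.load('pics/top_a.npy')
for v,u in((185,400),(165,390),(150,370),(120,340),(100,385)):print(v,u,T[v,u].round(3))
S=np.load('pics/scene_b.npy').reshape(-1,3)
q=S[(S[:,0]>.35)&(S[:,0]<.75)&(S[:,1]>-.25)&(S[:,1]<.06)&(S[:,2]>.12)]
for x in np.arange(.35,.75,.05):
    r=q[(abs(q[:,0]-x)<.025)];print(x.round(2),len(r),r[:,2].min() if len(r) else '',r[:,2].max() if len(r) else '',r[:,1].min() if len(r) else '')
print(goto([.50,-.014,.092],-4),goto([.48,-.141,.092],-4))
E
```

```text
185 400 [ 0.422 -0.06   0.596]
165 390 [ 0.456 -0.049  0.577]
150 370 [ 0.487 -0.023  0.548]
120 340 [0.559 0.021 0.479]
100 385 [ 0.589 -0.058  0.501]
0.35 12 0.56403054790932 0.5903115045551592 -0.024276613642250727
0.4 458 0.544511474057239 0.6043063249548677 -0.11046934411829279
0.45 855 0.5126012532836343 0.593138795446559 -0.10068099322743879
0.5 882 0.4953824014103061 0.567636070499494 -0.09078547617316152
0.55 908 0.17257813181221515 0.5354661181193644 -0.07713832061839404
0.6 3003 0.12016765027184173 0.5082663341608145 -0.08267155298451029
0.65 2019 0.20770578663179318 0.4844443330245163 -0.06304372522938656
0.7 0   
(array([-92.1,  -1.8,   0.5]), array([ 0.   ,  0.003, -0.   ])) (array([-103.2,  126.3,    0.6]), array([ 0.   ,  0.003, -0.   ]))
```

Request:
{"name": "carry_out", "arguments": {"plan": [-35, 0, 0, 0, 0, 0, 0, -70, 0, 0, 0, 0, 0, 0, -103, 0, 0, 0, 0, 0, 0, -103, 10, 0, 0, 0, 0, 0, -103, 40, 0, 0, 0, 0, 0, -103, 75, 0, 0, 0, 0, 0, -103, 105, 0, 0, 0, 0, 0, -103, 126, 0, 0, 0, 0, 0, -103, 126, 0, 0, 0, 0, 0, -103, 126, 0, 0, 0, 0, 0]}}

```text
time_s: 4.95
tool_pos: [0.4815, -0.1421, 0.0925]
orientation: [[0.997, -0.073, 0.001], [-0.073, -0.997, -0.0], [0.001, 0.0, -1.0]]
force: [-0.4, 0.5, 0.2]
opening: -0.0001
grasp_force: 0.0
```

```bash
python3 - <<'E'
from h import *
s=get_state();print(goto([.520,-.144,.092],-4),goto([.5815,-.148,.092],-4))
im,_=capture('top');t=cv2.cvtColor(cv2.imread('pics/top_a.png'),6)
cv2.imwrite('pics/crop_c.png',cv2.resize(im[75:215,290:490,::-1],None,fx=3.5,fy=3.5))
E
```

```text
(array([38.5, -0.9,  0.5]), array([ 0.   , -0.001, -0.003])) (array([100.1,  -1.4,   0.6]), array([ 0.   , -0.001, -0.003]))
```

View pics/crop_c.png

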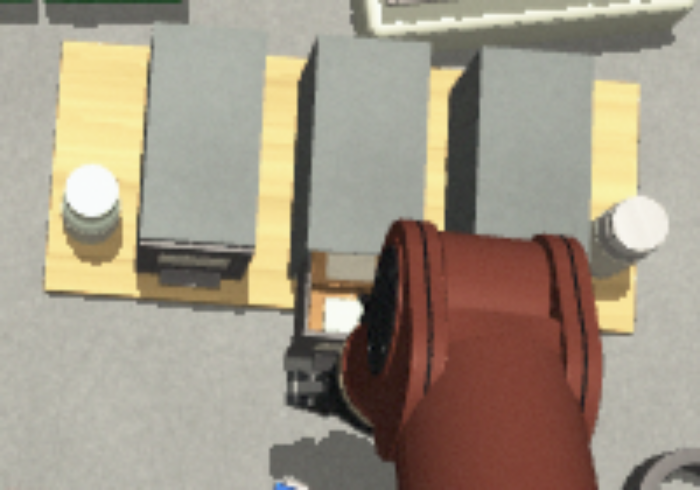

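The bolts drawer is flush with its unit (crop (195,250)), and the fingers are in front of the packs drawer (330,370). Now the packs push.

Request:
{"name": "carry_out", "arguments": {"plan": [15, 0, 0, 0, 0, 0, 0, 28, 0, 0, 0, 0, 0, 0, 36, 0, 0, 0, 0, 0, 0, 42, 0, 0, 0, 0, 0, 0, 49, 0, 0, 0, 0, 0, 0, 56, 0, 0, 0, 0, 0, 0, 63, 0, 0, 0, 0, 0, 0, 70, 0, 0, 0, 0, 0, 0, 77, 0, 0, 0, 0, 0, 0, 84, 0, 0, 0, 0, 0, 0, 90, 0, 0, 0, 0, 0, 0, 93, 0, 0, 0, 0, 0, 0]}}

```text
time_s: 6.0
tool_pos: [0.575, -0.1474, 0.0922]
orientation: [[0.998, -0.07, 0.0], [-0.07, -0.998, 0.0], [0.0, -0.0, -1.0]]
force: [-1.6, 0.9, 0.5]
opening: 0.0
grasp_force: 0.8
```

Request:
{"name": "carry_out", "arguments": {"plan": [2, 0, 0, 0, 0, 0, 0, 4, 0, 0, 0, 0, 0, 0, 5, 0, 0, 0, 0, 0, 0, 5, 0, 0, 0, 0, 0, 0]}}

```text
time_s: 6.33
tool_pos: [0.5793, -0.1478, 0.0924]
orientation: [[0.998, -0.07, 0.0], [-0.07, -0.998, -0.0], [0.0, 0.0, -1.0]]
force: [-0.1, 1.3, 0.4]
opening: 0.0001
grasp_force: 0.2
```

Request:
{"name": "carry_out", "arguments": {"plan": [1, 0, 0, 0, 0, 0, 0, 3, 0, 0, 0, 0, 0, 0, 3, 0, 0, 0, 0, 0, 0]}}

```text
time_s: 6.58
tool_pos: [0.5823, -0.1481, 0.0925]
orientation: [[0.998, -0.07, 0.0], [-0.07, -0.998, -0.0], [0.0, 0.0, -1.0]]
force: [0.2, 0.5, -0.8]
opening: 0.0002
grasp_force: 0.2
```

Request:
{"name": "carry_out", "arguments": {"plan": [1, 0, 0, 0, 0, 0, 0, 3, 0, 0, 0, 0, 0, 0, 3, 0, 0, 0, 0, 0, 0]}}

```text
time_s: 6.83
tool_pos: [0.5826, -0.1481, 0.0923]
orientation: [[0.997, -0.07, -0.006], [-0.07, -0.998, 0.0], [-0.006, 0.0, -1.0]]
force: [-16.0, 1.1, 12.1]
opening: 0.0
grasp_force: 7.8
```

Packs stop found at TCP x = 0.583 with 16 N. Now retreat and rise.

Request:
{"name": "carry_out", "arguments": {"plan": [-20, 0, 0, 0, 0, 0, 0, -50, 0, 0, 0, 0, 0, 0, -80, 0, 0, 0, 0, 0, 0, -90, 0, -20, 0, 0, 0, 0, -90, 0, -60, 0, 0, 0, 0, -90, 0, -95, 0, 0, 0, 0, -90, 0, -115, 0, 0, 0, 0, -90, 0, -115, 0, 0, 0, 0]}}

```text
time_s: 7.5
tool_pos: [0.4981, -0.1424, 0.2128]
orientation: [[0.997, -0.07, 0.009], [-0.07, -0.998, -0.003], [0.009, 0.003, -1.0]]
force: [-0.3, 0.1, -0.5]
opening: -0.0003
grasp_force: 0.0
```

```bash
python3 - <<'E'
from h import *
s=get_state();print(s['tool_pos'],goto([.527,.358,.205],-7))
E
```

```text
[ 0.49805634 -0.14237927  0.21284531] (array([  -6.4, -501.2,    6.5]), array([ 0.002, -0.009,  0.052]))
```

Request:
{"name": "carry_out", "arguments": {"plan": [-1, -35, 0, 0, 0, 0, 0, -1, -75, 0, 0, 0, 0, 0, -2, -115, 0, 0, 0, 0, 0, -2, -155, 0, 0, 0, 0.02, 0, -3, -195, 0, 0, 0, 0.02, 0, -3, -235, 0, 0, 0, 0.03, 0, -4, -275, 0, 0, 0, 0.03, 0, -4, -315, 0, 0, 0, 0.04, 0, -5, -355, 0, 0, 0, 0.05, 0, -5, -395, 0, 0, 0, 0.05, 0, -6, -435, 0, 0, 0, 0.05, 0, -6, -465, 0, 0, 0, 0.05, 0]}}

```text
time_s: 8.5
tool_pos: [0.5212, 0.3262, 0.2069]
orientation: [[0.993, -0.118, -0.0], [-0.118, -0.993, 0.002], [-0.0, -0.002, -1.0]]
force: [-0.2, -0.5, -0.1]
opening: 0.0001
grasp_force: 0.0
```

```bash
python3 - <<'E'
from h import *
s=get_state();print(s['tool_pos'],goto([.527,.358,.17],-7))
E
```

```text
[0.52120768 0.32616317 0.20693059] (array([  2. , -32.2,  37. ]), array([-0.002,  0.   ,  0.004]))
```

Request:
{"name": "carry_out", "arguments": {"plan": [2, -20, 0, 0, 0, 0, 0, 2, -32, 15, 0, 0, 0, 0, 2, -32, 35, 0, 0, 0, 0, 2, -32, 50, 0, 0, 0, 0, 2, -32, 58, 0, 0, 0, 0, 2, -32, 66, 0, 0, 0, 0, 2, -32, 74, 0, 0, 0, 0, 2, -32, 82, 0, 0, 0, 0, 2, -32, 90, 0, 0, 0, 0, 2, -32, 98, 0, 0, 0, 0, 2, -32, 106, 0, 0, 0, 0, 2, -32, 114, 0, 0, 0, 0]}}

```text
time_s: 9.5
tool_pos: [0.5277, 0.3541, 0.0927]
orientation: [[0.993, -0.12, 0.0], [-0.12, -0.993, 0.0], [0.0, -0.0, -1.0]]
force: [-1.5, 1.3, 1.6]
opening: -0.0
grasp_force: 0.8
```

Request:
{"name": "carry_out", "arguments": {"plan": [0, 0, 5, 0, 0, 0, 0, 0, 0, 10, 0, 0, 0, 0, 0, 0, 15, 0, 0, 0, 0, 0, 0, 18, 0, 0, 0, 0, 0, 0, 18, 0, 0, 0, 0]}}

```text
time_s: 9.92
tool_pos: [0.5275, 0.3538, 0.0745]
orientation: [[0.993, -0.12, -0.001], [-0.12, -0.993, -0.0], [-0.001, 0.001, -1.0]]
force: [0.2, -0.1, 0.2]
opening: 0.0003
grasp_force: 0.0
```

Request:
{"name": "carry_out", "arguments": {"plan": [0, 0, 1, 0, 0, 0, 0, 0, 0, 3, 0, 0, 0, 0, 0, 0, 3, 0, 0, 0, 0]}}

```text
time_s: 10.17
tool_pos: [0.5279, 0.354, 0.0723]
orientation: [[0.993, -0.12, 0.0], [-0.12, -0.993, 0.0], [0.0, -0.0, -1.0]]
force: [-0.7, -0.4, -0.2]
opening: 0.0001
grasp_force: 0.0
```

Request:
{"name": "carry_out", "arguments": {"plan": [0, 0, 1, 0, 0, 0, 0, 0, 0, 3, 0, 0, 0, 0, 0, 0, 3, 0, 0, 0, 0]}}

```text
time_s: 10.42
tool_pos: [0.528, 0.3541, 0.0706]
orientation: [[0.993, -0.12, 0.001], [-0.12, -0.993, -0.0], [0.001, 0.0, -1.0]]
force: [-3.8, -3.3, 11.4]
opening: -0.0001
grasp_force: 5.9
```

Hard stop reached at tip z ≈ 0.057, which matches shut. Rise, move clear and look.

Request:
{"name": "carry_out", "arguments": {"plan": [0, 0, -20, 0, 0, 0, 0, 0, 0, -60, 0, 0, 0, 0, 0, 0, -100, 0, 0, 0, 0, 0, 0, -140, 0, 0, 0, 0, 0, -40, -155, 0, 0, 0, 0, 0, -80, -155, 0, 0, 0, 0, 0, -120, -155, 0, 0, 0, 0, 0, -160, -155, 0, 0, 0, 0, 0, -200, -155, 0, 0, 0, 0, 0, -200, -155, 0, 0, 0, 0, 0, -200, -155, 0, 0, 0, 0]}}

```text
time_s: 11.33
tool_pos: [0.5487, 0.5566, 0.2225]
orientation: [[0.993, -0.114, -0.002], [-0.114, -0.993, -0.001], [-0.002, 0.001, -1.0]]
force: [0.6, -0.6, -0.1]
opening: -0.0001
grasp_force: 0.0
```

```bash
python3 - <<'E'
from h import *
snap('d');s=get_state();print(s['tool_pos'],s['force'],s['joint_velocities'])
T=np.load('pics/top_d.npy')
for v,u in((150,200),(165,200),(180,200),(190,200),(190,225)):print(v,u,T[v,u].round(3))
U=T.reshape(-1,3);F=U[(U[:,2]>.095)&(U[:,2]<.118)&(U[:,0]<.59)&(U[:,0]>.45)&(U[:,1]<.04)]
print('front pts left',len(F),np.median(F[F[:,1]<-.21],0),(F[:,1]>-.2).sum())
E
```

```text
[0.55186101 0.55229764 0.22384582] [-0.45375705 -0.16632191  0.88394437] [ 2.63435715 -1.30710466 -0.24843683  0.58713016  0.08086648  0.0343807
 -0.14275344]
150 200 [0.603 0.385 0.058]
165 200 [0.56  0.383 0.06 ]
180 200 [0.518 0.383 0.055]
190 200 [0.49  0.382 0.056]
190 225 [0.49  0.312 0.057]
front pts left 170 [ 0.49480973 -0.26860482  0.10872609] 0
```

View pics/top_d.png

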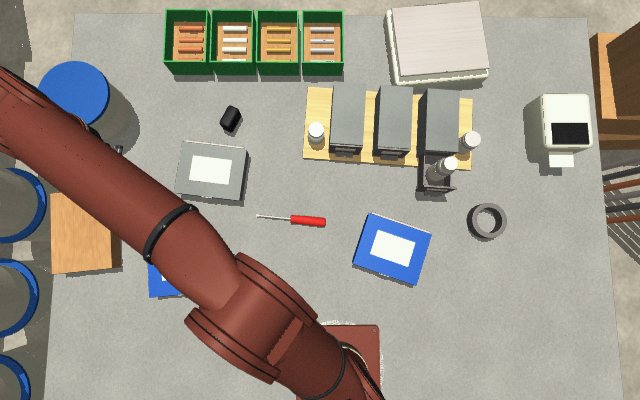

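The picture shows both left drawers flush ((345,150), (391,155)) and the lid flat at z ≈ 0.057 (210,170). The spray drawer and can (440,170) and the visible loose things are unmoved, and the arm is touching nothing.

```bash
python3 -c "
from rig import *
print(finish_job())"
```

```text
the job is handed in; nothing more can be done
None
```

I pushed the bolts drawer, the packs drawer and the case lid shut, each to its hard stop. The spray-can drawer stayed open with the can standing, and the job is handed in; no verdict came back.

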